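# Seat the switch-cavity cover on a guitar back and lock it

## Robot

A 6-joint arm with a two-finger parallel gripper is mounted at the origin on the work surface. World frame = base frame: x ahead of the robot, y to its left, z up, the work surface at z = 0. Lengths are in m, angles in rad, forces in N, time in s.
With the tool pointing down it reaches from about 0.35 to 0.85 m from the base axis. Payload 8.1 kg.
Tool frame: the origin (TCP) lies at the very end of the fingers, on their centre line; the grasp point (between the pads) lies 19 mm behind it; z points along the fingers, x is the direction in which the jaws open and shut, and the axes are right-handed (so a half turn about z gives the same grasp; the last joint's range is limited). The gripper opens to 85 mm and grips with 20 to 120 N. Pads are 22 mm wide; open, the fingers measure 114 mm over their backs; the gripper's body (76 mm by 85 mm) begins 54 mm behind the grasp point. The pads swing forward as they close: fully open they stand 13 mm farther back than shut.
Start: joints at [-1.429, 0.13, 1.488, -0, 1.523, -0.085], TCP at [0.135, -0.585, 0.231] pointing down, gripper open.
Joint ranges: [-2.96, 2.96], [-0.89, 2.26], [0.02, 2.5], [-1.34, 4.48], [0, 2.73], [-2.66, 2.66]. Speed limits (rad/s): [2.39, 2.39, 2.79, 3.14, 3.14, 3.14].

## Interface

Orientations are given as a rotation vector (axis times angle).
In Python, from plant import bot gives the robot as it stands.
- The arm moves only by the shell command python3 -m handwheel 'ROWS' [FORCE]. ROWS is JSON, a list of rows, each an object with "xyz": the shift along the world's x, y, z in units of 50 mm (1.0 is 50 mm), a list of three; "delta_rot": the turn, a rotation vector about the world's x, y, z in units of 5 degrees (1.0 is 5 degrees), a list of three; "claw": the finger opening in mm, from 0 to 85.4. In form: [{"xyz": [x, y, z], "delta_rot": [wx, wy, wz], "claw": claw}, ...]. A call has 1 to 20 rows; each row shifts and turns the commanded pose from where the row before left it; what a row does not reach is not made up. A row lasts 1/8 s, in which the tool goes at most 62.5 mm and 10.7 degrees, less where a joint would pass 70% of its speed; a pose out of reach is approached as far as the arm can. A call is refused whole if a number of a shift passes 1 or a number of a turn 1, either way. A call with a gripper value outside its range is refused whole. The fingers move at their own pace and stop on an object; FORCE is the grip in N (left out, the last holds). Time passes only in rows, so rows that do not move let the fingers close. It gives the time, the measured TCP pose, the force and the opening at its end, in the units of the state.
- bot.sense(): the state, without advancing time (a new reading comes with each control period).
- bot.get_image(name): name is "side" or "top" or "wrist"; returns the picture (420x560x3 uint8, red, green, blue); there is no depth.
- bot.camera_params(name): a dict with "vfov" (degrees; the focal length in pixels is half the picture's height over the tangent of half this angle, whatever the lens; pixels are square), "cx", "cy" (the principal point, pixels), "k1" (the pictures are not rectified: a ray, as slopes to the right and down, at radius r is drawn at 1 + k1 r^2 times it, then the intrinsics apply), "R" (3x3) and "t" (3): a world point X has camera coordinates R X + t. Camera axes: x right, y down, z forward; pixel columns grow to the right and rows downward; lengths in m; the calibration is good to about 2 mm. A picture is of the moment at which its call begins: read the wrist's pose just before it. camera_params takes no time and is no camera call; for the wrist camera it gives the pose at the moment of the call.
- bot.finish_job(): hands the job in, once; it reports no verdict.
Trained networks look in the newest picture that a camera, given by its name, has taken for a name from the list of things; names that differ only in an ending like _2 or _b are one class to them, and where a whole thing is asked for, a point or a joint stands for the part that bears it (a point fixed in the world has none). Each returns a list of dicts, best first, with "p" (0 to 1); they miss things now and then, are a little off and sometimes report something else, mostly with a low value. They report only what shows in the picture. A call takes as long as a camera call. They do not tell look-alikes from the thing itself.
- bot.masks_of(camera, target): "mask" (420x560 bool, what is visible of it) and "box" ([left, top, right, bottom] in pixels, round what is visible of it).
The state is a dict: "time": time; "joint_pos": joint angles; "qd": joint speeds; "tau": joint torques, N m; "tcp_pos": TCP position; "orientation": TCP orientation; "ft_force": force on the tool from outside, world axes, zero at the start; "moment": the same for the moment, N m; "finger_gap": finger opening in m.
Only numpy, scipy, OpenCV 4.12 (cv2) and the standard library are available. Lean on these libraries where they do the work, as an engineer would, in place of code of your own. Each camera call takes 0.05 s, during which the arm holds its last target.

## Task

The round cream cover plate lies loose on the back of the black guitar body. Without picking it up, nudge it across the guitar with the fingertips until it drops into its round recess and lies flush; then push the stud of the brass turn-button with the fingertips so that it swings round over the cover as far as it goes. Leave the blue solder spool and the amber knob on the guitar where they stand, and finish with the hand clear.

Things in the scene. Friction and masses are not known exactly. Their poses are not given: they have to be found in the camera images.
- guitar: black electric-guitar body without its neck, lying flat and fixed, back up, 45 mm thick, about 330 mm across (its x) and 420 mm long (its y); origin under its middle on the bench, z up. Its flat top is 45 mm above the bench. Around the recess the top is flat from -140 to +140 mm in x and from -140 to +100 mm in y
- recess (a point): centre of the round recess (bare wood floor), at the level of the guitar's top face; 68 mm diameter, 6 mm deep, upright walls with a 1 mm bevel at the rim; axes as the guitar's
- cover_center (a point): centre (half-way up) of the loose cream cover disc, 64 mm diameter, 6 mm thick, about 30 g (20 to 45 g), lying flat on the guitar's top 80 to 140 mm from the recess centre at the start, with no thing between it and the recess. Seated, its top is level with the guitar's top and this point is 3 mm below it
- turn_pivot (a point): pivot axis (vertical) of the brass turn-button, at the level of the guitar's top face, 58 mm from the recess centre on the guitar's +x side
- turn_stud (a point): on the axis of the round upright brass stud near the tip of the turn-button, 14 mm above the guitar's top; stud 12 mm diameter, its top 22 mm above the guitar, 40 mm from the pivot. The arm under it is 12 mm wide, runs from the pivot to 46 mm from it, between 2 and 7 mm above the guitar's top
- turn_button (a joint): angle of the turn-button (rad), counter-clockwise from above: 0 points along the guitar's +y, past the recess; 1.57 points at the recess centre, over the cover; stops at -0.25 and 1.65. Stays where it is left; about 1 N at the stud moves it
- spool_center (a point): centre (half-way up) of a small blue solder spool standing upright on the guitar, 44 mm diameter, 32 mm tall; not to be moved
- tone_knob_center (a point): centre (half-way up) of an amber control knob standing on the guitar, 28 mm diameter, 18 mm tall; not to be moved
Mind the look-alikes: they are no part of the job. Leave any green look-alike of the part that bears cover_center alone.

How it is judged:
On the way, in this order (a step that is already met when the one before it is completed fails the run):
1. the cover lies flush in its recess (horizontal distance between cover_center and recess below 0.004 m and z of cover_center in the frame of recess below -0.0015 m and angle between cover_center's own z axis and vertical below 0.05 rad), for 0.2 s.
2. the turn-button has been swung over the cover (value of joint turn_button above 1.4 rad), for 0.2 s.
At the end, for the whole second after the job is handed in: The cover lies level in the recess (centre within 4 mm of the recess centre, top within 1.5 mm of flush, tilt under 0.05 rad), the turn-button stands over it (joint above 1.4 rad), and the spool and the knob are within 15 mm of where they stood (all of step 1 and value of joint turn_button above 1.4 rad and distance of each of spool_center, tone_knob_center from where it was at the start of the episode below 0.015 m); the robot touches nothing.
It fails at once if the cover is lifted off the guitar (its centre more than 15 mm above the top face) (z of cover_center in the frame of recess above 0.015 m).
It fails at once if the cover is turned up on edge or over (angle between cover_center's own z axis and vertical above 0.6 rad).
It fails at once if the solder spool is moved more than 15 mm (distance of spool_center from where it was at the start of the episode above 0.015 m).
It fails at once if the amber knob is moved more than 15 mm (distance of tone_knob_center from where it was at the start of the episode above 0.015 m).
It also fails if it takes over 58 s, if anything falls off the work surface, if the arm or the gripper's body presses on something with over 40 N, if the wrist force passes 120 N, or if a joint passes its speed limit or range.

## Working session

There is one attempt and no reset: what is moved stays moved. The work goes in short steps, Python scripts to look and compute and a shell command to move; the robot and the scene stay as the last step left them, time stands still between calls to the robot, and variables do not carry over. Pictures are saved under pics/ and viewed, and the job is handed in when it is done.

```bash
mkdir -p pics; ls
python3 - <<'E'
from plant import bot
import cv2
s=bot.sense();print(s['time'],s['tcp_pos'],s['orientation'],s['finger_gap'])
for c in ['top','side']:
    im=bot.get_image(c);cv2.imwrite(f'pics/{c}0.png',im[:,:,::-1])
    p=bot.camera_params(c);print(c,p)
E
```

```text
pics
0.0 [ 0.13484801 -0.58406828  0.23021463] [-2.45750812e+00  1.95504433e+00  2.19511615e-03] 0.08554540717195219
top {'vfov': 53.66733791171101, 'cx': 282.62368463849805, 'cy': 212.2613469774275, 'k1': 0.022100446299369, 'R': array([[-0.08981152, -0.99595311, -0.00336052],
       [-0.97413013,  0.08854516, -0.20791886],
       [ 0.207375  , -0.01539992, -0.9781403 ]]), 't': array([0.14302993, 0.5995918 , 0.76267097])}
side {'vfov': 50.21132907504389, 'cx': 283.6338054423527, 'cy': 206.8176464615353, 'k1': 0.03153016082828859, 'R': array([[ 0.99560431, -0.09249162,  0.014743  ],
       [-0.05948093, -0.74599563, -0.66328918],
       [ 0.0723469 ,  0.65949664, -0.74821795]]), 't': array([-0.58953044,  0.16541479,  0.76519912])}
```

View pics/top0.png

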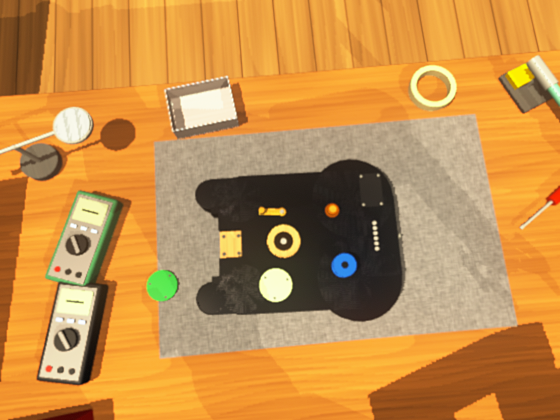

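View pics/side0.png

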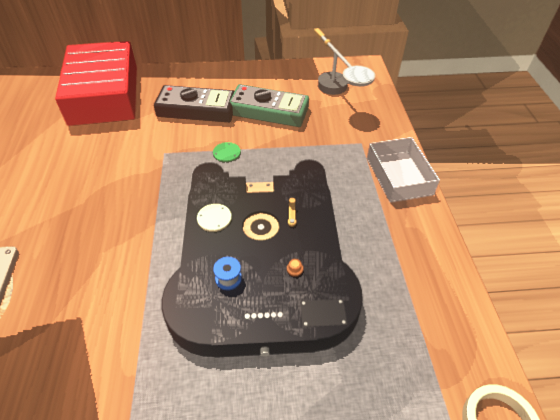

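Top view: the cream cover is at (276,285). The green look-alike is at (161,285), off the guitar. A cream tape ring is at (433,87). The wood-coloured recess is at (283,241), the turn-button at about (272,211), the knob at (332,210) and the spool at (344,265). I choose the cream disc at (276,285) and will check it in a close crop and measure it.

```bash
cat > h.py <<'E'
from plant import bot
import numpy as np, cv2
def K(p,h=420):
    f=h/2/np.tan(np.radians(p['vfov']/2)); return f
def ray(p,uv):
    f=K(p); d=np.array([(uv[0]-p['cx'])/f,(uv[1]-p['cy'])/f]); s=d.copy()
    for _ in range(20): s=d/(1+p['k1']*(s@s))
    R=np.array(p['R']);c=-R.T@np.array(p['t']); return c,R.T@np.array([s[0],s[1],1])
def at_z(p,uv,z):
    c,d=ray(p,uv); return c+d*(z-c[2])/d[2]
def proj(p,X):
    q=np.array(p['R'])@np.array(X)+p['t'];s=q[:2]/q[2];s=s*(1+p['k1']*(s@s));return s*K(p)+[p['cx'],p['cy']]
def ell(m,p,z):
    """rectify mask contour to plane z, fit ellipse there"""
    c=max(cv2.findContours(m.astype(np.uint8),cv2.RETR_EXTERNAL,cv2.CHAIN_APPROX_NONE)[0],key=cv2.contourArea)[:,0]
    P=np.array([at_z(p,u,z)[:2] for u in c])
    o=P.mean(0); e=cv2.fitEllipse(((P-o)*1e4).astype(np.float32)); return np.array(e[0])/1e4+o,np.array(e[1])/1e4
E
python3 - <<'E'
from h import *
Z={'cover_center':.051,'recess':.045,'turn_pivot':.052,'turn_stud':.067,'turn_button':.052,'spool_center':.077,'tone_knob_center':.063,'guitar':.045}
ims=[]
for c in ['top','side']:
    im=bot.get_image(c);p=bot.camera_params(c)
    for n in Z:
        try: r=bot.masks_of(c,n)
        except Exception as e: print(n,e);continue
        for d in r[:3]:
            try: o,a=ell(d['mask'],p,Z[n]); print(c,n,round(d['p'],2),np.round(d['box']),o.round(4),a.round(4))
            except Exception as e: print(c,n,d['p'],d['box'],e)
    if c=='top': cr=im[150:340,180:420]
    else: cr=im[140:360,150:380]
    cv2.imwrite(f'pics/{c}crop.png',cv2.resize(cr[:,:,::-1],None,fx=2.6,fy=2.6,interpolation=cv2.INTER_CUBIC))
print(bot.sense()['time'])
E
```

```text
top cover_center 0.69 [334. 254. 357. 277.] [ 0.4965 -0.0209] [0.0425 0.0499]
top cover_center 0.65 [258. 272. 291. 306.] [0.4698 0.115 ] [0.0604 0.0611]
top cover_center 0.61 [149. 272. 179. 300.] [0.4901 0.335 ] [0.0556 0.0562]
top recess 0.76 [197. 161. 403. 324.] [0.5547 0.0548] [0.3345 0.449 ]
top turn_pivot 0.59 [193. 160. 405. 320.] [0.5537 0.0552] [0.3315 0.4459]
top turn_stud 0.52 [258. 206. 286. 217.] [0.6131 0.1098] [0.0134 0.07  ]
top turn_button 0.65 [258. 206. 285. 216.] [0.6162 0.1096] [0.0148 0.0709]
top spool_center 0.85 [331. 250. 359. 275.] [ 0.4938 -0.0178] [0.0437 0.0479]
top tone_knob_center 0.67 [325. 206. 341. 215.] [ 0.6055 -0.0085] [0.0262 0.0274]
top guitar 0.74 [194. 162. 402. 321.] [0.5545 0.0552] [0.3343 0.4488]
side cover_center 0.8 [197. 204. 233. 229.] [0.4714 0.1128] [0.0601 0.0624]
side cover_center 0.78 [212. 140. 240. 160.] [0.4949 0.2954] [0.0561 0.0624]
side recess 0.65 [162. 161. 362. 357.] [0.5548 0.0436] [0.3396 0.4587]
side turn_pivot 0.79 [164. 159. 360. 356.] [0.5548 0.0378] [0.334  0.4503]
side turn_stud 0.48 [291. 201. 295. 224.] [0.6144 0.0964] [0.0119 0.077 ]
side turn_button 0.69 [288. 196. 296. 229.] [0.6164 0.1074] [0.0157 0.0817]
side spool_center 0.55 [212. 257. 240. 289.] [ 0.4966 -0.0278] [0.0446 0.0643]
side tone_knob_center 0.63 [286. 260. 302. 276.] [ 0.6077 -0.0176] [0.0257 0.0331]
side guitar 0.6 [162. 159. 365. 358.] [0.5551 0.0431] [0.3384 0.4562]
1.0
```

View pics/topcrop.png

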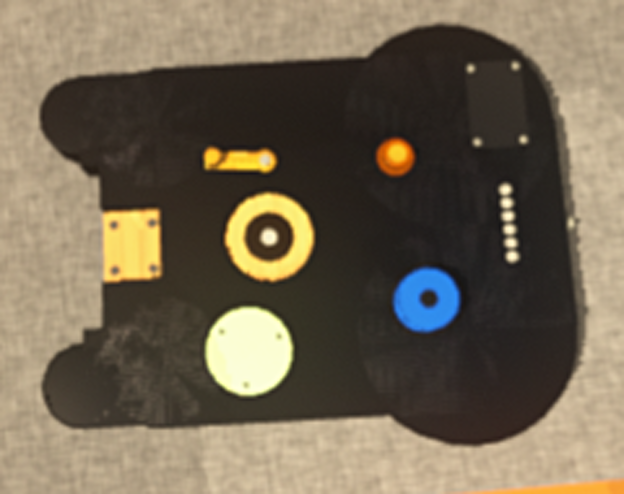

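View pics/sidecrop.png

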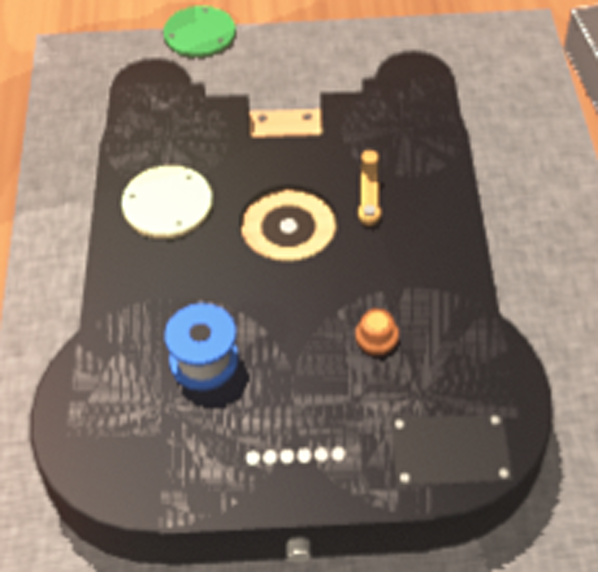

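The crop confirms it: a cream disc with 3 holes, on the guitar's top. Next come precise fits by colour.

Run:
```python
from h import *
def comp(m,uv):
    n,l=cv2.connectedComponents(m.astype(np.uint8)); return l==l[uv[1],uv[0]]
for c,cov,rec in [('top',(276,285),(283,254)),('side',(214,212),(261,238))]:
    im=bot.get_image(c);p=bot.camera_params(c)
    br=im.max(2)>90
    m=comp(br,cov); o,a=ell(m,p,.051);print(c,'cover',o.round(4),a.round(4))
    m=comp(br,rec); 
    for z in (.039,.045): o,a=ell(m,p,z);print(c,'recess',z,o.round(4),a.round(4))
# points from crops
pt=bot.camera_params('top');ps=bot.camera_params('side')
T=lambda x,y:(180+x/2.6-.5,150+y/2.6-.5); S=lambda x,y:(150+x/2.6-.5,140+y/2.6-.5)
print('recdot',at_z(pt,T(269,237),.039),at_z(ps,S(289,226),.039))
print('pivot',at_z(pt,T(266,160),.054),at_z(ps,S(369,211),.054))
print('stud',at_z(pt,T(212,158),.067),at_z(ps,S(370,156),.067))
for n,z,t,s in [('spool top',.077,(427,299),(201,332)),('knob top',.063,(397,153),(377,321)),]:
    print(n,at_z(pt,T(*t),z),at_z(ps,S(*s),z))
# side edges of guitar in top view for yaw
print('edge', at_z(pt,T(150,70),.045),at_z(pt,T(350,62),.045),at_z(pt,T(150,426),.045),at_z(pt,T(350,418),.045))
```

```text
top cover [0.4706 0.1153] [0.0652 0.0657]
top recess 0.039 [0.5569 0.0921] [0.0682 0.0688]
top recess 0.045 [0.556  0.0921] [0.0677 0.0683]
side cover [0.6367 0.4301] [1.3764 1.7188]
side recess 0.039 [0.5569 0.0942] [0.0656 0.0685]
side recess 0.045 [0.5568 0.0893] [0.065  0.0679]
recdot [0.55673697 0.09258978 0.039     ] [0.5570928  0.09351034 0.039     ]
pivot [0.61466615 0.08965033 0.054     ] [0.61420513 0.09045068 0.054     ]
stud [0.61714967 0.13070307 0.067     ] [0.61884874 0.13134777 0.067     ]
spool top [ 0.49542363 -0.01804482  0.077     ] [ 0.49624676 -0.01823604  0.077     ]
knob top [ 0.60910423 -0.01071087  0.063     ] [ 0.60869783 -0.00965132  0.063     ]
edge [0.6980699  0.17504996 0.045     ] [0.6902126  0.01561591 0.045     ] [0.42298409 0.19345872 0.045     ] [0.41536509 0.04483819 0.045     ]
```

```bash
python3 -m handwheel '[{"xyz":[0.9,0.7,0],"delta_rot":[0,0,-0.9],"claw":40},{"xyz":[0.9,0.7,0],"delta_rot":[0,0,-0.9],"claw":40},{"xyz":[0.9,0.7,0],"delta_rot":[0,0,-0.9],"claw":40},{"xyz":[0.9,0.7,0],"delta_rot":[0,0,-0.9],"claw":40},{"xyz":[0.9,0.7,0],"delta_rot":[0,0,-1],"claw":40},{"xyz":[0.9,0.7,0],"delta_rot":[0,0,-1],"claw":40},{"xyz":[0,0.9,0],"delta_rot":[0,0,0],"claw":40},{"xyz":[0,0.9,0],"delta_rot":[0,0,0],"claw":40},{"xyz":[0,0.9,0],"delta_rot":[0,0,0],"claw":40},{"xyz":[0,0.9,0],"delta_rot":[0,0,0],"claw":40},{"xyz":[0,0.9,0],"delta_rot":[0,0,0],"claw":40},{"xyz":[0,0.9,0],"delta_rot":[0,0,0],"claw":40},{"xyz":[0,0.9,0],"delta_rot":[0,0,0],"claw":40},{"xyz":[0,0,0],"delta_rot":[0,0,0],"claw":40}]'
```

```text
time: 2.85
tcp_pos: [0.405, -0.0573, 0.2316]
orientation: [-1.917, 2.488, -0.0]
ft_force: [-0.1, -0.8, -1.3]
finger_gap: 0.0397
```

```bash
python3 -m handwheel '[{"xyz":[0.1,0.9,0],"delta_rot":[0,0,0],"claw":40},{"xyz":[0.1,0.9,0],"delta_rot":[0,0,0],"claw":40},{"xyz":[0.05,0.9,-0.4],"delta_rot":[0,0,0],"claw":40},{"xyz":[0,0.9,-0.6],"delta_rot":[0,0,0],"claw":40},{"xyz":[0,0.14,-1],"delta_rot":[0,0,0],"claw":40},{"xyz":[0,0,-1],"delta_rot":[0,0,0],"claw":40},{"xyz":[0,0,-0.1],"delta_rot":[0,0,0],"claw":40},{"xyz":[0,0,0],"delta_rot":[0,0,0],"claw":40}]'
python3 - <<'E'
from h import *
from scipy.spatial.transform import Rotation as R
s=bot.sense();print(s['tcp_pos'],R.from_rotvec(s['orientation']).as_matrix().round(3),s['joint_pos'])
for c in ['side','wrist']:
    im=bot.get_image(c); cr=im[140:360,150:380] if c=='side' else im
    cv2.imwrite(f'pics/{c}1.png',cv2.resize(cr[:,:,::-1],None,fx=2.6 if c=='side' else 1,fy=2.6 if c=='side' else 1))
E
```

```text
time: 3.85
tcp_pos: [0.4182, 0.1268, 0.0775]
orientation: [-1.911, 2.493, -0.001]
ft_force: [0.9, 0.1, 0.4]
finger_gap: 0.0399
[0.41823764 0.12683654 0.07745475] [[-0.26  -0.966  0.001]
 [-0.966  0.26  -0.   ]
 [-0.    -0.001 -1.   ]] [ 1.77154124e-01 -1.89050971e-01  2.09137182e+00 -1.56981360e-04
  1.23874551e+00  2.01074847e+00]
```

View pics/side1.png

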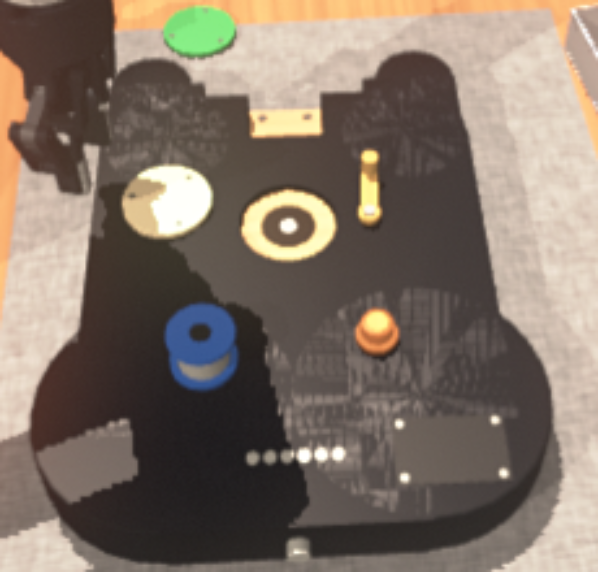

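View pics/wrist1.png

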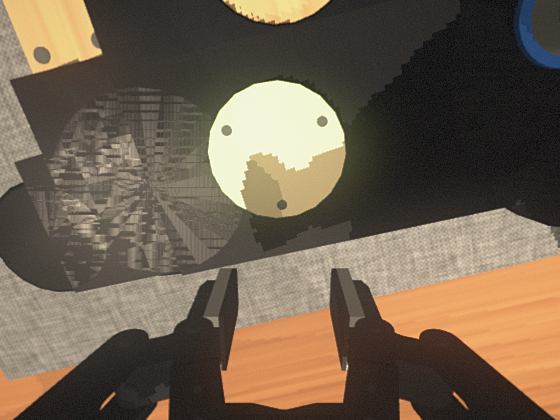

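Run:
```python
from h import *
im=bot.get_image('wrist');p=bot.camera_params('wrist')
b=im.astype(int).sum(2)>250
n,l=cv2.connectedComponents(b.astype(np.uint8));m=l==l[120,277]
print(ell(m,p,.051))
# recess: lower arc at top of pic; check predicted recess rim vs picture
for th in range(0,360,30):
    uv=proj(p,[.5565+.034*np.cos(np.radians(th)),.0922+.034*np.sin(np.radians(th)),.045])
    if uv[1]>0: print(th,uv.round(1))
m2=l==l[5,277]; ys,xs=np.where(m2); print('recess bottom',ys.max(),xs[ys==ys.max()].mean(),xs.min(),xs.max())
s=bot.sense();tip=s['tcp_pos'];print(proj(p,tip))
```

```text
(array([0.46963404, 0.17210841]), array([0.06938692, 0.17442393]))
150 [261.3  21.4]
180 [302.3  21.3]
recess bottom 24 276.0 222 331
[285.23976379 285.17341055]
```

Run:
```python
from h import *
im=bot.get_image('wrist');p=bot.camera_params('wrist')
t=[proj(p,[.4706+.032*np.cos(a),.1153+.032*np.sin(a),.051]) for a in np.linspace(0,6.283,60)]
t=np.array(t);print(t.min(0),t.max(0),t.mean(0))
b=(im.astype(int).sum(2)>250)
sub=b.copy();sub[:70]=0;sub[225:]=0;sub[:,:195]=0;sub[:,360:]=0
sub=cv2.morphologyEx(sub.astype(np.uint8),cv2.MORPH_OPEN,np.ones((15,15)))
print(ell(sub,p,.051)); ys,xs=np.where(sub);print(xs.min(),xs.max(),ys.min(),ys.max())
print(np.array([at_z(p,u,.045)[:2] for u in [(276,24)]]), at_z(p,(276,24),.039))
```

```text
[212.30453277  80.18668243] [351.35519005 218.86372287] [281.50304178 150.4050805 ]
(array([0.47174923, 0.11803833]), array([0.060677  , 0.06591906]))
209 345 82 215
[[0.52418218 0.10344277]] [0.52502904 0.1033461  0.039     ]
```

```bash
python3 -m handwheel '[{"xyz":[0.21,0.02,-0.2],"delta_rot":[0,0,0],"claw":40},{"xyz":[0,0,-0.2],"delta_rot":[0,0,0],"claw":40},{"xyz":[0,0,-0.1],"delta_rot":[0,0,0],"claw":40},{"xyz":[0,0,-0.04],"delta_rot":[0,0,0],"claw":40},{"xyz":[0,0,0],"delta_rot":[0,0,0],"claw":40}]'
for i in 1; do python3 -m handwheel '[{"xyz":[0,0,-0.04],"delta_rot":[0,0,0],"claw":40},{"xyz":[0,0,0],"delta_rot":[0,0,0],"claw":40}]'; done
```

```text
time: 4.68
tcp_pos: [0.4277, 0.1284, 0.0493]
orientation: [1.912, -2.492, -0.0]
ft_force: [-0.6, -0.3, 0.0]
finger_gap: 0.0399
time: 4.92
tcp_pos: [0.4279, 0.1284, 0.0473]
orientation: [-1.912, 2.492, 0.0]
ft_force: [-0.5, 0.4, -0.2]
finger_gap: 0.0401
```

```bash
python3 - <<'E'
from h import *
im=bot.get_image('side')
cv2.imwrite('pics/side2.png',cv2.resize(im[150:250,150:280][:,:,::-1],None,fx=5,fy=5,interpolation=cv2.INTER_CUBIC))
E
python3 -m handwheel '[{"xyz":[0,0,-0.03],"delta_rot":[0,0,0],"claw":40},{"xyz":[0,0,0],"delta_rot":[0,0,0],"claw":40}]'
```

```text
time: 5.22
tcp_pos: [0.4279, 0.1284, 0.0457]
orientation: [1.912, -2.492, -0.0]
ft_force: [0.1, -0.6, -0.4]
finger_gap: 0.0402
```

View pics/side2.png

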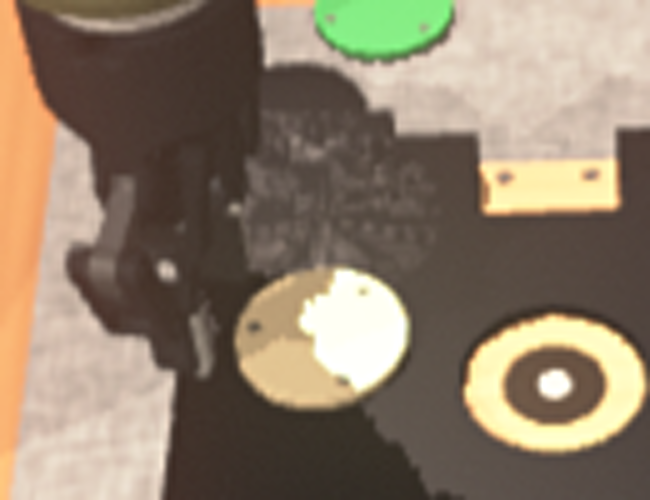

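```bash
for i in 1; do python3 -m handwheel '[{"xyz":[0,0,-0.03],"delta_rot":[0,0,0],"claw":40},{"xyz":[0,0,0],"delta_rot":[0,0,0],"claw":40}]';python3 -m handwheel '[{"xyz":[0,0,-0.03],"delta_rot":[0,0,0],"claw":40},{"xyz":[0,0,0],"delta_rot":[0,0,0],"claw":40}]'; done
```

```text
time: 5.48
tcp_pos: [0.4278, 0.1283, 0.0441]
orientation: [1.912, -2.492, -0.0]
ft_force: [0.6, 0.6, 0.2]
finger_gap: 0.0399
time: 5.72
tcp_pos: [0.4281, 0.1284, 0.0435]
orientation: [-1.912, 2.492, -0.0]
ft_force: [-3.7, -0.7, 8.2]
finger_gap: 0.0402
```

```bash
python3 -m handwheel '[{"xyz":[0,0,0.06],"delta_rot":[0,0,0],"claw":40},{"xyz":[0.097,-0.026,0],"delta_rot":[0,0,0],"claw":40},{"xyz":[0.097,-0.026,0],"delta_rot":[0,0,0],"claw":40},{"xyz":[0.097,-0.026,0],"delta_rot":[0,0,0],"claw":40},{"xyz":[0.097,-0.026,0],"delta_rot":[0,0,0],"claw":40},{"xyz":[0.097,-0.026,0],"delta_rot":[0,0,0],"claw":40},{"xyz":[0.097,-0.026,0],"delta_rot":[0,0,0],"claw":40},{"xyz":[0.097,-0.026,0],"delta_rot":[0,0,0],"claw":40},{"xyz":[0.097,-0.026,0],"delta_rot":[0,0,0],"claw":40},{"xyz":[0.097,-0.026,0],"delta_rot":[0,0,0],"claw":40},{"xyz":[0.097,-0.026,0],"delta_rot":[0,0,0],"claw":40},{"xyz":[0.097,-0.026,0],"delta_rot":[0,0,0],"claw":40},{"xyz":[0,0,0],"delta_rot":[0,0,0],"claw":40}]'
cat > look.py <<'E'
import sys
from h import *
tag=sys.argv[1]
a=bot.get_image('wrist');cv2.imwrite(f'pics/w{tag}.png',a[:,:,::-1])
b=bot.get_image('side')[150:250,170:320];cv2.imwrite(f'pics/s{tag}.png',cv2.resize(b[:,:,::-1],None,fx=4.5,fy=4.5,interpolation=cv2.INTER_CUBIC))
E
python3 look.py 3
```

```text
time: 7.35
tcp_pos: [0.4817, 0.1139, 0.0459]
orientation: [-1.912, 2.493, -0.0]
ft_force: [-0.4, -0.2, -0.1]
finger_gap: 0.0403
```

View pics/w3.png

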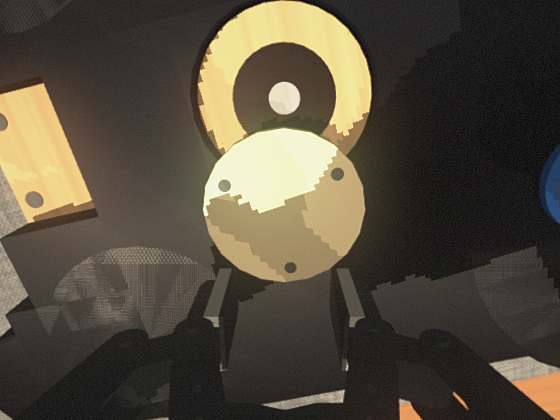

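View pics/s3.png

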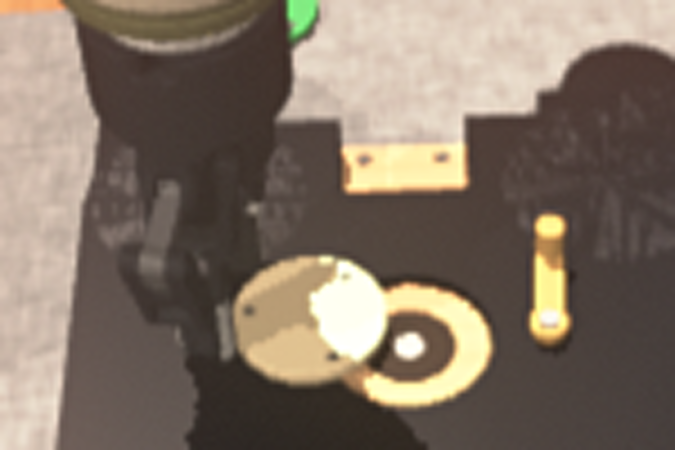

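The cover and the recess are in line with the fingers, both near column 284 in the wrist view. I continue along the same line and slow down at the end.

```bash
python3 -m handwheel '[{"xyz":[0.097,-0.026,0],"delta_rot":[0,0,0],"claw":40},{"xyz":[0.097,-0.026,0],"delta_rot":[0,0,0],"claw":40},{"xyz":[0.097,-0.026,0],"delta_rot":[0,0,0],"claw":40},{"xyz":[0.097,-0.026,0],"delta_rot":[0,0,0],"claw":40},{"xyz":[0.097,-0.026,0],"delta_rot":[0,0,0],"claw":40},{"xyz":[0.06,-0.016,0],"delta_rot":[0,0,0],"claw":40},{"xyz":[0.06,-0.016,0],"delta_rot":[0,0,0],"claw":40},{"xyz":[0.04,-0.01,0],"delta_rot":[0,0,0],"claw":40},{"xyz":[0.04,-0.01,0],"delta_rot":[0,0,0],"claw":40},{"xyz":[0,0,0],"delta_rot":[0,0,0],"claw":40}]'
python3 look.py 4
```

```text
time: 8.7
tcp_pos: [0.5157, 0.1049, 0.0458]
orientation: [-1.912, 2.492, -0.0]
ft_force: [-0.3, -0.2, 0.6]
finger_gap: 0.0397
```

View pics/w4.png

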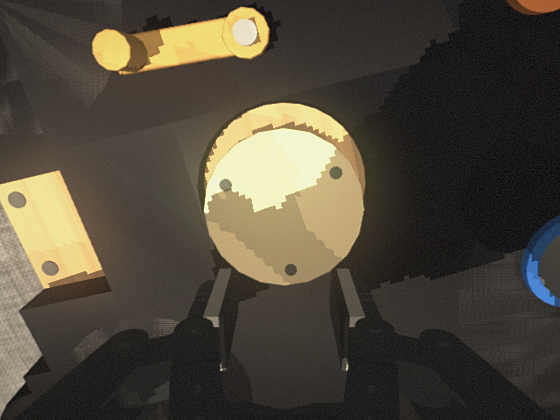

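View pics/s4.png

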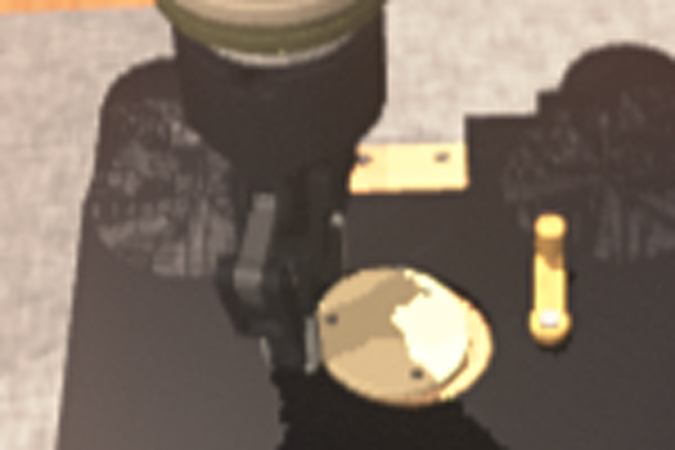

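```bash
python3 -m handwheel '[{"xyz":[0.03,-0.008,0],"delta_rot":[0,0,0],"claw":40},{"xyz":[0.03,-0.008,0],"delta_rot":[0,0,0],"claw":40},{"xyz":[0.03,-0.008,0],"delta_rot":[0,0,0],"claw":40},{"xyz":[0.03,-0.008,0],"delta_rot":[0,0,0],"claw":40},{"xyz":[0.03,-0.008,0],"delta_rot":[0,0,0],"claw":40},{"xyz":[0,0,0],"delta_rot":[0,0,0],"claw":40}]'
python3 look.py 5
```

```text
time: 9.55
tcp_pos: [0.5232, 0.1029, 0.0458]
orientation: [-1.912, 2.493, -0.0]
ft_force: [-0.5, 0.1, 0.3]
finger_gap: 0.0401
```

View pics/w5.png

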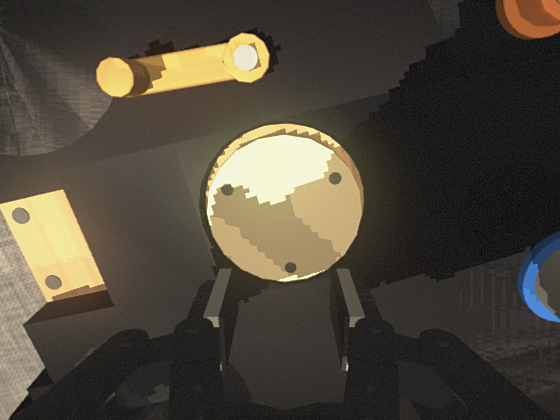

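View pics/s5.png

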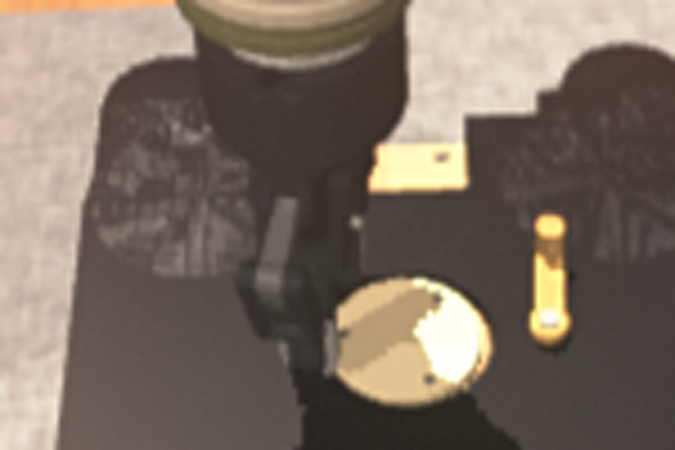

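```bash
python3 -m handwheel '[{"xyz":[0.03,-0.008,0],"delta_rot":[0,0,0],"claw":40},{"xyz":[0.03,-0.008,0],"delta_rot":[0,0,0],"claw":40},{"xyz":[0,0,0],"delta_rot":[0,0,0],"claw":40}]'
python3 look.py 6
```

```text
time: 10.02
tcp_pos: [0.5262, 0.1021, 0.0459]
orientation: [-1.912, 2.492, -0.0]
ft_force: [-0.2, -0.4, 0.5]
finger_gap: 0.04
```

View pics/w6.png

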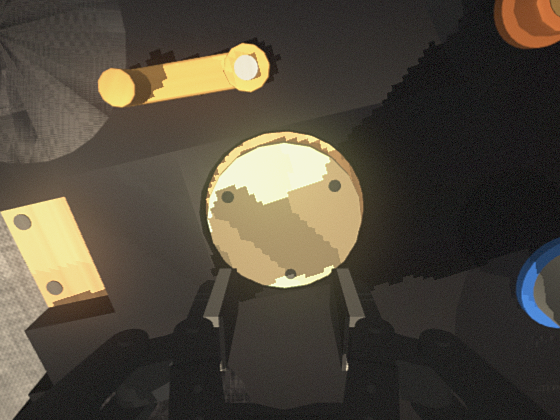

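View pics/s6.png

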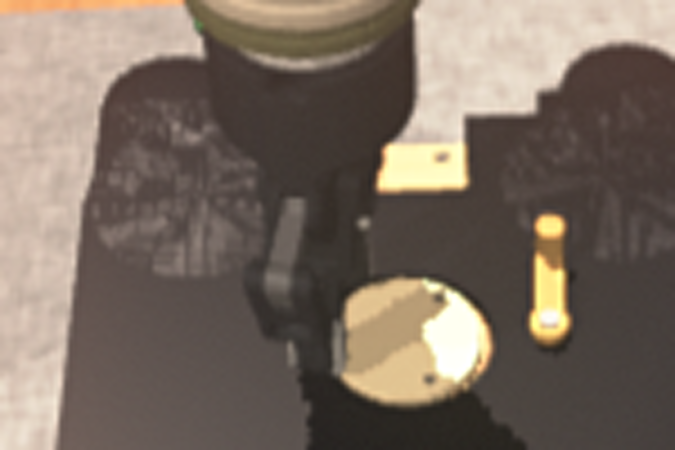

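The disc stayed in place while the fingers passed over it, so it has dropped in. I lift and verify.

```bash
python3 -m handwheel '[{"xyz":[0,0,0.4],"delta_rot":[0,0,0],"claw":40},{"xyz":[0,0,1],"delta_rot":[0,0,0],"claw":10},{"xyz":[0.9,0,0.4],"delta_rot":[0,0,1],"claw":0},{"xyz":[0.9,0,0],"delta_rot":[0,0,1],"claw":0},{"xyz":[0.4,0.5,0],"delta_rot":[0,0,1],"claw":0},{"xyz":[0,0,0],"delta_rot":[0,0,0],"claw":0}]'
python3 look.py 7
python3 - <<'E'
from h import *
from scipy.spatial.transform import Rotation as R
s=bot.sense();print(s['tcp_pos'],s['finger_gap'],R.from_rotvec(s['orientation']).as_matrix()[:,0].round(3))
im=bot.get_image('side');p=bot.camera_params('side')
m=(im.astype(int).sum(2)>330).astype(np.uint8); m[:,:225]=0;m[:,285:]=0;m[:203]=0;m[255:]=0
for z in (.045,.051): print(z,ell(m,p,z))
E
```

```text
time: 10.88
tcp_pos: [0.6368, 0.1283, 0.1353]
orientation: [-2.223, 2.22, 0.001]
ft_force: [-0.9, -0.4, 0.9]
finger_gap: -0.0003
[0.63544499 0.12710663 0.13520499] -0.00012054761398570083 [-0.001 -1.     0.   ]
0.045 (array([0.55592328, 0.09242604]), array([0.06597875, 0.06878487]))
0.051 (array([0.55578854, 0.08751974]), array([0.06536589, 0.06814595]))
```

View pics/w7.png

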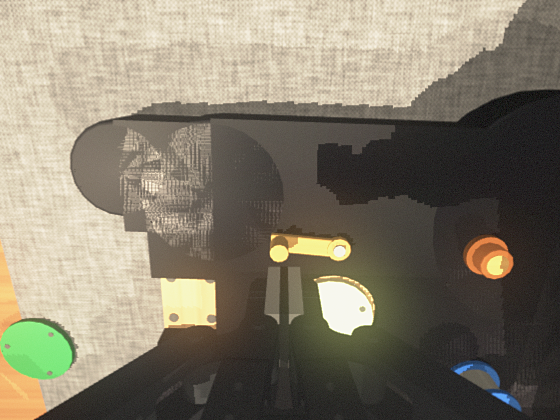

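View pics/s7.png

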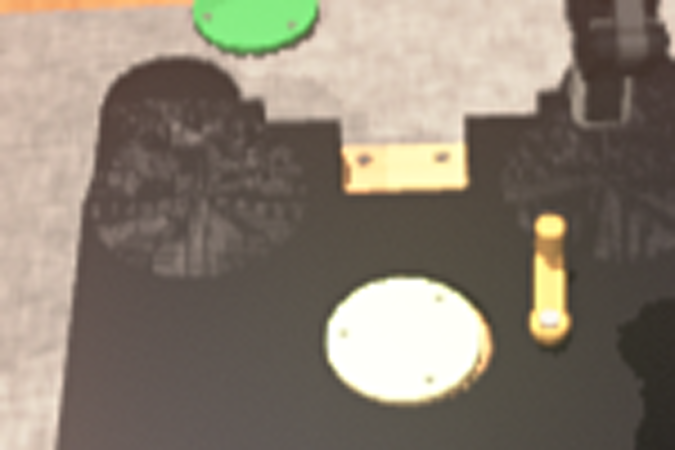

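Run:
```python
from h import *
im=bot.get_image('top');cv2.imwrite('pics/t7.png',cv2.resize(im[190:300,220:350][:,:,::-1],None,fx=5,fy=5,interpolation=cv2.INTER_CUBIC))
im=bot.get_image('side');cv2.imwrite('pics/s8.png',cv2.resize(im[195:250,225:300][:,:,::-1]//2,None,fx=9,fy=9,interpolation=cv2.INTER_CUBIC))
```

```text
(no output)
```

View pics/t7.png

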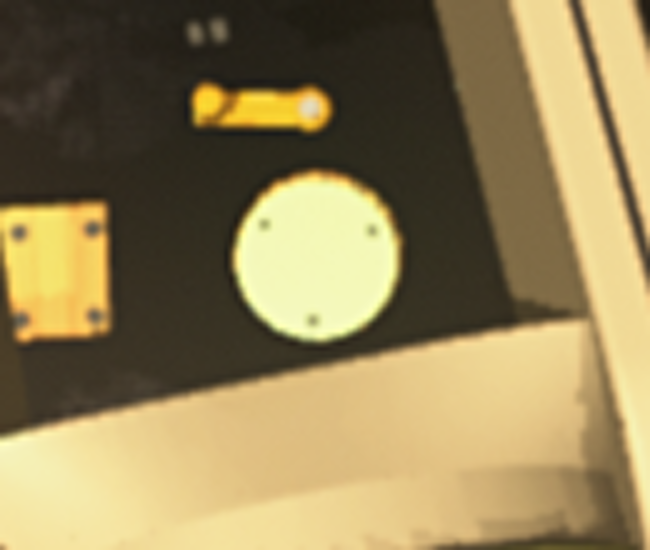

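View pics/s8.png

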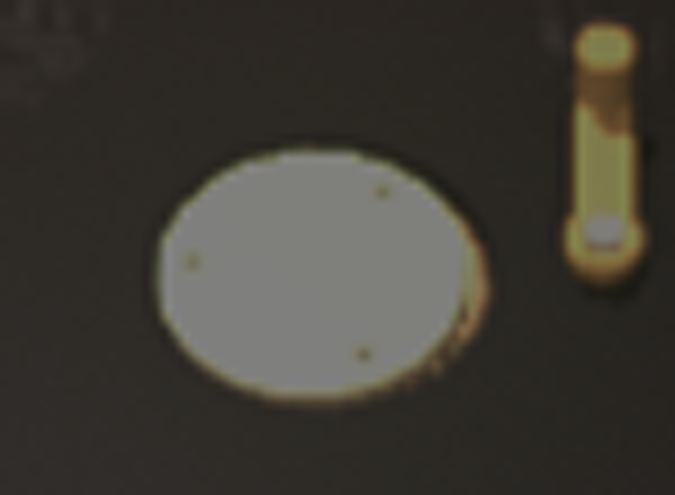

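The picture can't rule out the left edge hanging on the bevel, so I check the height by touching down on that side.

```bash
python3 -m handwheel '[{"xyz":[-0.96,-0.3,0],"delta_rot":[0,0,0],"claw":0},{"xyz":[-0.96,-0.3,-0.3],"delta_rot":[0,0,0],"claw":0},{"xyz":[0,0,-0.9],"delta_rot":[0,0,0],"claw":0},{"xyz":[0,0,-0.2],"delta_rot":[0,0,0],"claw":0},{"xyz":[0,0,0],"delta_rot":[0,0,0],"claw":0}]';python3 -m handwheel '[{"xyz":[0,0,-0.04],"delta_rot":[0,0,0],"claw":0},{"xyz":[0,0,0],"delta_rot":[0,0,0],"claw":0}]'; python3 -m handwheel '[{"xyz":[0,0,-0.04],"delta_rot":[0,0,0],"claw":0},{"xyz":[0,0,0],"delta_rot":[0,0,0],"claw":0}]'
```

```text
time: 11.75
tcp_pos: [0.5399, 0.097, 0.0659]
orientation: [2.22, -2.222, -0.001]
ft_force: [0.1, 0.4, 0.5]
finger_gap: -0.0001
time: 12.0
tcp_pos: [0.5413, 0.0973, 0.065]
orientation: [-2.22, 2.22, -0.002]
ft_force: [0.5, 0.3, 0.0]
finger_gap: 0.0001
time: 12.25
tcp_pos: [0.5401, 0.0972, 0.0618]
orientation: [2.221, -2.221, -0.0]
ft_force: [-0.2, -0.6, 0.9]
finger_gap: 0.0002
```

```bash
python3 -m handwheel '[{"xyz":[0,0,-0.1],"delta_rot":[0,0,0],"claw":0},{"xyz":[0,0,-0.1],"delta_rot":[0,0,0],"claw":0},{"xyz":[0,0,0],"delta_rot":[0,0,0],"claw":0}]';python3 -m handwheel '[{"xyz":[0,0,-0.06],"delta_rot":[0,0,0],"claw":0},{"xyz":[0,0,0],"delta_rot":[0,0,0],"claw":0}]'; python3 -m handwheel '[{"xyz":[0,0,-0.04],"delta_rot":[0,0,0],"claw":0},{"xyz":[0,0,0],"delta_rot":[0,0,0],"claw":0}]'
```

```text
time: 12.62
tcp_pos: [0.5394, 0.0971, 0.0509]
orientation: [2.221, -2.221, -0.002]
ft_force: [-0.5, 0.3, -0.3]
finger_gap: 0.0
time: 12.88
tcp_pos: [0.5399, 0.0971, 0.0485]
orientation: [2.221, -2.221, -0.0]
ft_force: [-0.1, -0.1, 0.5]
finger_gap: -0.0001
time: 13.12
tcp_pos: [0.5399, 0.0971, 0.0466]
orientation: [2.221, -2.221, -0.0]
ft_force: [0.5, -0.5, 0.6]
finger_gap: 0.0003
```

```bash
python3 -m handwheel '[{"xyz":[0,0,-0.03],"delta_rot":[0,0,0],"claw":0},{"xyz":[0,0,0],"delta_rot":[0,0,0],"claw":0}]'; python3 -m handwheel '[{"xyz":[0,0,-0.03],"delta_rot":[0,0,0],"claw":0},{"xyz":[0,0,0],"delta_rot":[0,0,0],"claw":0}]'
```

```text
time: 13.38
tcp_pos: [0.54, 0.0971, 0.0452]
orientation: [2.221, -2.221, -0.0]
ft_force: [0.3, 0.5, 0.7]
finger_gap: -0.0001
time: 13.62
tcp_pos: [0.5401, 0.0972, 0.045]
orientation: [2.221, -2.221, -0.0]
ft_force: [-6.9, -0.8, 12.4]
finger_gap: -0.0001
```

The tip touched down at z 0.045, so the cover is flush. On to the stud.

```bash
python3 -m handwheel '[{"xyz":[0,0,0.6],"delta_rot":[0,0,0],"claw":0},{"xyz":[0,0,0.6],"delta_rot":[0,0,0],"claw":0},{"xyz":[1,0.34,0],"delta_rot":[0,0,0],"claw":0},{"xyz":[1,0.34,0],"delta_rot":[0,0,0],"claw":0},{"xyz":[0.04,0,0],"delta_rot":[0,0,0],"claw":0},{"xyz":[0,0,0],"delta_rot":[0,0,0],"claw":0},{"xyz":[0,0,-0.5],"delta_rot":[0,0,0],"claw":0},{"xyz":[0,0,-0.4],"delta_rot":[0,0,0],"claw":0},{"xyz":[0,0,0],"delta_rot":[0,0,0],"claw":0}]'
python3 look.py 9
```

```text
time: 14.75
tcp_pos: [0.6396, 0.1307, 0.0565]
orientation: [2.219, -2.219, -0.004]
ft_force: [0.1, -0.6, 0.2]
finger_gap: -0.0
```

View pics/w9.png

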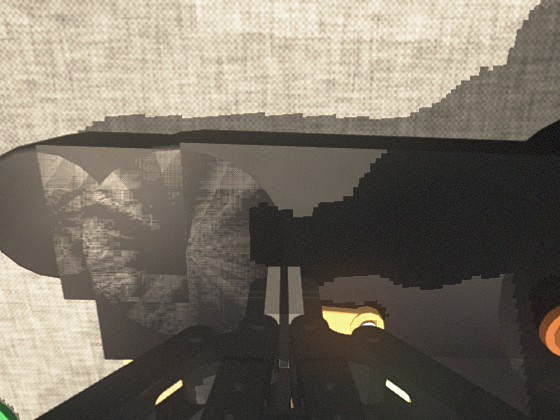

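View pics/s9.png

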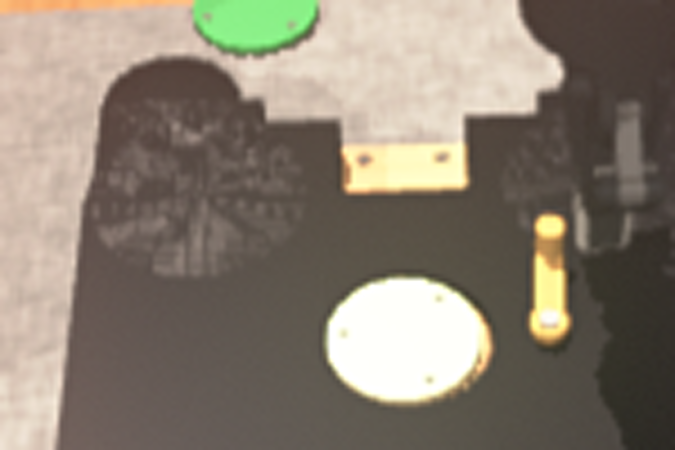

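```bash
python3 -m handwheel '[{"xyz":[-0.1,0,0],"delta_rot":[0,0,0],"claw":0},{"xyz":[-0.06,0,0],"delta_rot":[0,0,0],"claw":0},{"xyz":[-0.071,0.027,0],"delta_rot":[0,0,1],"claw":0},{"xyz":[-0.073,0.02,0],"delta_rot":[0,0,1],"claw":0},{"xyz":[-0.075,0.014,0],"delta_rot":[0,0,1],"claw":0},{"xyz":[-0.075,0.007,0],"delta_rot":[0,0,1],"claw":0},{"xyz":[-0.076,0.001,0],"delta_rot":[0,0,1],"claw":0},{"xyz":[-0.076,-0.006,0],"delta_rot":[0,0,1],"claw":0},{"xyz":[-0.075,-0.012,0],"delta_rot":[0,0,1],"claw":0},{"xyz":[-0.073,-0.019,0],"delta_rot":[0,0,1],"claw":0},{"xyz":[-0.072,-0.025,0],"delta_rot":[0,0,1],"claw":0},{"xyz":[-0.069,-0.031,0],"delta_rot":[0,0,1],"claw":0},{"xyz":[0,0,0],"delta_rot":[0,0,0],"claw":0}]'
python3 look.py 10
```

```text
time: 16.48
tcp_pos: [0.5973, 0.13, 0.0593]
orientation: [-2.952, 1.075, -0.001]
ft_force: [1.2, 0.2, -0.0]
finger_gap: 0.0002
```

View pics/s10.png

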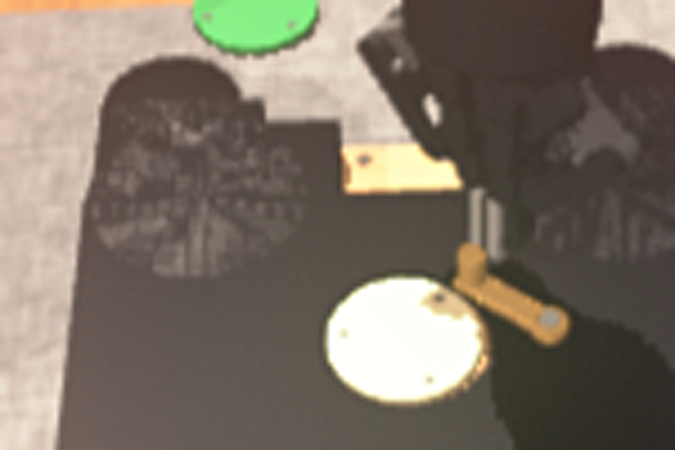

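```bash
python3 -m handwheel '[{"xyz":[-0.08,-0.037,-0.02],"delta_rot":[0,0,1],"claw":0},{"xyz":[-0.068,-0.043,-0.02],"delta_rot":[0,0,1],"claw":0},{"xyz":[-0.062,-0.048,0],"delta_rot":[0,0,1],"claw":0},{"xyz":[-0.056,-0.053,0],"delta_rot":[0,0,1],"claw":0},{"xyz":[-0.052,-0.058,0],"delta_rot":[0,0,1],"claw":0},{"xyz":[-0.046,-0.062,0],"delta_rot":[0,0,1],"claw":0},{"xyz":[-0.039,-0.065,0],"delta_rot":[0,0,1],"claw":0},{"xyz":[-0.033,-0.068,0],"delta_rot":[0,0,1],"claw":0},{"xyz":[0,0,0],"delta_rot":[0,0,0],"claw":0}]'
python3 look.py 11
```

```text
time: 17.7
tcp_pos: [0.5756, 0.1081, 0.057]
orientation: [3.142, -0.003, 0.0]
ft_force: [-0.7, -0.4, -0.7]
finger_gap: 0.0001
```

View pics/s11.png

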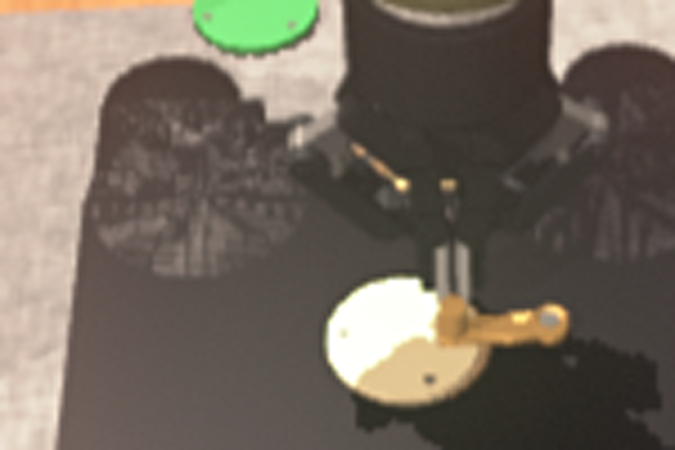

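```bash
python3 -m handwheel '[{"xyz":[0,-0.03,0],"delta_rot":[0,0,0],"claw":0},{"xyz":[0,0,0],"delta_rot":[0,0,0],"claw":0}]'; python3 -m handwheel '[{"xyz":[0,-0.03,0],"delta_rot":[0,0,0],"claw":0},{"xyz":[0,0,0],"delta_rot":[0,0,0],"claw":0}]'; python3 -m handwheel '[{"xyz":[0,-0.03,0],"delta_rot":[0,0,0],"claw":0},{"xyz":[0,0,0],"delta_rot":[0,0,0],"claw":0}]'
```

```text
time: 18.05
tcp_pos: [0.5755, 0.1068, 0.0568]
orientation: [-3.142, 0.001, 0.0]
ft_force: [0.1, 0.0, 1.4]
finger_gap: 0.0001
time: 18.3
tcp_pos: [0.5755, 0.1063, 0.0568]
orientation: [-3.14, 0.0, -0.0]
ft_force: [-0.5, 5.3, -0.2]
finger_gap: 0.0
time: 18.55
tcp_pos: [0.5754, 0.1059, 0.0569]
orientation: [-3.138, -0.0, -0.0]
ft_force: [0.5, 11.3, -0.1]
finger_gap: -0.0003
```

It has reached the stop: force rose to 5 and then 11 N. I back off, lift clear and check.

```bash
python3 -m handwheel '[{"xyz":[0,0.3,0],"delta_rot":[0,0,0],"claw":0},{"xyz":[0,0.4,0.4],"delta_rot":[0,0,0],"claw":0},{"xyz":[0,0.4,1],"delta_rot":[0,0,0],"claw":0},{"xyz":[0,0.8,0.8],"delta_rot":[0,0,0],"claw":0},{"xyz":[0,0.8,0.8],"delta_rot":[0,0,0],"claw":0},{"xyz":[0,0.8,0.4],"delta_rot":[0,0,0],"claw":0},{"xyz":[0,0,0],"delta_rot":[0,0,0],"claw":0},{"xyz":[0,0,0],"delta_rot":[0,0,0],"claw":0}]'
python3 - <<'E'
from h import *
for c,cr,f in [('top',(150,340,180,420),2.6),('side',(140,360,150,380),2.6)]:
    im=bot.get_image(c);p=bot.camera_params(c)
    for n,z in [('spool_center',.077),('tone_knob_center',.063)]:
        r=bot.masks_of(c,n)
        if r: o,a=ell(r[0]['mask'],p,z);print(c,n,r[0]['box'],o.round(4))
    cv2.imwrite(f'pics/{c}12.png',cv2.resize(im[cr[0]:cr[1],cr[2]:cr[3]][:,:,::-1],None,fx=f,fy=f,interpolation=cv2.INTER_CUBIC))
E
```

```text
time: 19.55
tcp_pos: [0.5751, 0.2785, 0.2259]
orientation: [3.14, 0.0, -0.002]
ft_force: [0.4, -1.1, -0.2]
finger_gap: 0.0001
top spool_center [332.1, 251.0, 353.8, 278.0] [ 0.4946 -0.0168]
top tone_knob_center [322.0, 205.2, 339.0, 217.7] [ 0.6053 -0.0087]
side spool_center [215.7, 257.0, 241.8, 290.1] [ 0.4973 -0.0285]
side tone_knob_center [289.5, 260.0, 305.3, 272.8] [ 0.608  -0.0172]
```

View pics/top12.png

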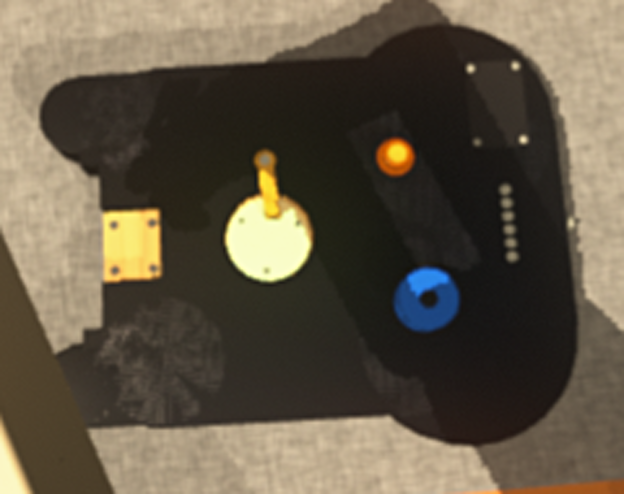

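View pics/side12.png

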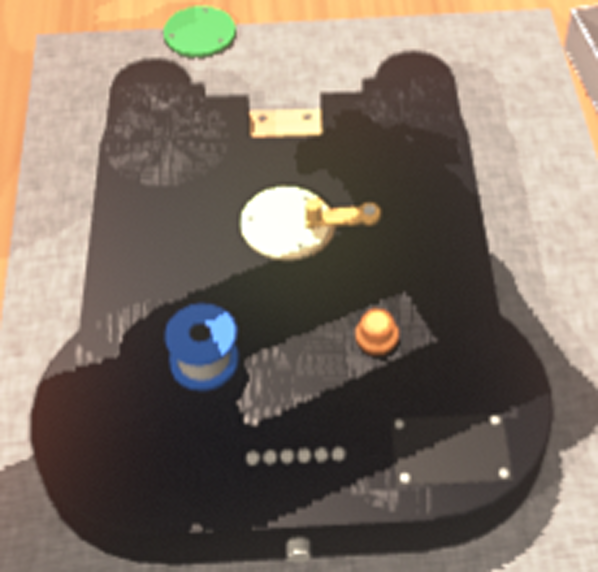

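The cover sits in the recess at crop (269,238), with the turn-button over it. The spool at (427,299) and the knob at (397,155) are where they were, and the hand is clear.

```bash
python3 -c "
from plant import bot
print(bot.finish_job())"
```

```text
the job is handed in; nothing more can be done
None
```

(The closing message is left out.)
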